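# Push the cake board home into the corner of the fence

## Task

Push the wooden board with the three cakes along the bench until its long edge sits square and flush against the steel fence and its end is right up against the stop block at the end of the fence. Only push the board with the fingertips, without gripping or lifting it; do not touch the cakes, which must stay standing on the board. Leave everything else on the bench where it is.

Things in the scene. Friction and masses are not known exactly. Their poses are not given: they have to be found in the camera images.
- board: the loose wooden cake board, a flat solid slab 130 (its x) by 220 (its y) by 20 mm thick, about 0.4 kg, lying flat on the bench with the three cakes standing on it. Origin: centre of its underside. Starts on the robot's side of the fence, with its far long edge 10 to 80 mm short of it and up to about 15 degrees askew. It slides on the bench for roughly 2 to 8 N of push.
- fence: the fixed dark steel bar screwed to the bench, 25 (its x) by 490 (its y) by 30 mm high, running roughly across in front of the robot. Origin: centre of its underside. Its x axis points away from the robot; its near face, which the board's far long edge must meet, lies 12.5 mm from its origin on the -x side.
- stop: the fixed plain block, 100 (its x) by 25 (its y) by 30 mm high, standing at right angles to the fence on its near side at one end of it (left or right, it changes); its axes are parallel to the fence's. Origin: centre of its underside, 232 mm from the fence's middle along the fence's +y or -y. Its inner face, which the board's end must meet, lies 12.5 mm from its origin towards the fence's middle.
- jar: small closed jar, 44 mm diameter, 55 mm high, standing by the other end of the fence, opposite the stop. Leave alone. Origin: centre of its underside.
- mould: small open metal baking cup, 68 mm diameter, 35 mm high, standing on the robot's side of the board, to one side. Leave alone. Origin: centre of its underside.
- ring: steel cake ring, 70 mm diameter, 35 mm high, standing on the robot's side of the board, on the other side from the cup. Leave alone. Origin: centre of its underside.
- loaf_tin: dark loaf tin, 100 by 220 by 70 mm high, at the left of the bench. Leave alone. Origin: centre of its underside.
- bottle: brown bottle, 66 mm diameter, 190 mm high, at the left of the bench. Leave alone. Origin: centre of its underside.
- spatula: spatula lying flat at the right of the bench. Leave alone.
- bowl: white bowl, 130 mm diameter, 60 mm high, at the right of the bench. Leave alone. Origin: centre of its underside.
- cake0: one of three small round cakes standing loose in a row along the board, 53 mm diameter, 43 mm high (top 63 mm above the bench), 80 g, at least 10 mm in from the board's edges. Origin: centre of its underside.
- cake1: one of three small round cakes standing loose in a row along the board, 53 mm diameter, 43 mm high (top 63 mm above the bench), 80 g, at least 10 mm in from the board's edges. Origin: centre of its underside.
- cake2: one of three small round cakes standing loose in a row along the board, 53 mm diameter, 43 mm high (top 63 mm above the bench), 80 g, at least 10 mm in from the board's edges. Origin: centre of its underside.
There are look-alikes about, which are no part of the job. What is meant by the stop is not turquoise, and is the larger of those in its own colour.

How it is judged:
At the end, for the whole second after the job is handed in: the board lies flat and at rest on the bench, its far long edge within 4 mm of the fence's near face and parallel to it within 0.04 rad, its end within 4 mm of the stop's inner face; all three cakes stand upright on it (x of board in the frame of fence between -0.0815 and -0.074 m and angle between the x axis of board and the x axis of fence, either way round below 0.04 rad and ((y of stop in the frame of fence above 0 m and y of board in the frame of stop between -0.1265 and -0.118 m) or (y of stop in the frame of fence below 0 m and y of board in the frame of stop between 0.118 and 0.1265 m)) and height (world z) of board below 0.004 m and angle between board's own z axis and vertical below 0.03 rad and linear speed of board below 0.01 m/s and angle between each of cake0, cake1, cake2's own z axis and vertical below 0.15 rad and horizontal distance between each of cake0, cake1, cake2 and board below 0.12 m and height (world z) of cake0 between 0.015 and 0.026 m and height (world z) of cake1 between 0.015 and 0.026 m and height (world z) of cake2 between 0.015 and 0.026 m); the robot touches nothing.
It fails at once if the board is lifted or tipped off the bench (height (world z) of board above 0.008 m or angle between board's own z axis and vertical above 0.08 rad).
It fails at once if the robot touches a cake (contact force between any of cake0, cake1, cake2 and the fingers above 0.5 N or contact force between any of cake0, cake1, cake2 and the arm above 0.5 N).
It fails at once if a cake topples, or leaves the board (angle between any of cake0, cake1, cake2's own z axis and vertical above 0.5 rad or height (world z) of any of cake0, cake1, cake2 below 0.012 m or height (world z) of any of cake0, cake1, cake2 above 0.035 m).
It fails at once if another thing on the bench is moved by more than 15 mm (distance of any of jar, mould, ring, loaf_tin, bottle, spatula, bowl from where it was at the start of the episode above 0.015 m).
It also fails if it takes over 51 s, if anything falls off the work surface, if the arm or the gripper's body presses on something with over 40 N, if the wrist force passes 120 N, or if a joint passes its speed limit or range.

## Robot

A 6-joint arm with a two-finger parallel gripper is mounted at the origin on the work surface. World frame = base frame: x ahead of the robot, y to its left, z up, the work surface at z = 0. Lengths are in m, angles in rad, forces in N, time in s.
With the tool pointing down it reaches from about 0.35 to 0.925 m from the base axis. Payload 6.4 kg.
Tool frame: the origin (TCP) lies midway between the tips of the shut fingers; the grasp point (between the pads) lies 19 mm behind it (robot.hold_point_z is the z of the grasp point in the tool frame, in m); z points along the fingers, y is the line along which they close (so a half turn about z gives the same grasp; the last joint's range is limited). The gripper opens to 85 mm and grips with 20 to 120 N. Pads are 22 mm wide; open, the fingers measure 114 mm over their backs; the gripper's body (76 mm by 85 mm) begins 54 mm behind the grasp point. The pads swing forward as they close: fully open they stand 13 mm farther back than shut.
Start: joints at [-0.174, 0.245, 1.558, -0, 1.339, -0.174], TCP at [0.65, 0, 0.231] pointing down, gripper open.
Joint ranges: [-3.13, 3.13], [-1.02, 2.26], [0.13, 2.54], [-0.95, 4.09], [0.21, 2.88], [-2.74, 2.74]. Speed limits (rad/s): [2.57, 2.57, 3.14, 3.14, 3.14, 3.14].

## Interface

Orientations are given as a unit quaternion [w, x, y, z].
In Python, from bench import read_state, imaging, order, robot gives the robot as it stands. The module is installed in compiled form; this text tells all that it offers.
- The arm moves only by the shell command python3 -m pendant 'ROWS' [OPENING] [FORCE]. ROWS is JSON, a list of rows, each a list of 2 entries, a list of its own where there are three numbers: the shift along the tool's x, y, z each as a share of 0.04 m, from -1 to 1, then the turn about the tool's z as a share of 6 degrees, from -1 to 1. A call has 1 to 8 rows; each row shifts and turns the commanded pose from where the row before left it, along the tool's axes as they then stand; what a row does not reach is not made up. A row lasts 1/10 s, in which the tool goes at most 50 mm and 8.59 degrees, less where a joint would pass 70% of its speed; a pose out of reach is approached as far as the arm can. A call with a number of a shift or a turn outside -1 to 1 is refused whole. A call with a gripper value outside its range is refused whole. OPENING is the gripper command: -1 is fully open, 1 is shut, values between are in proportion, set as the call begins (- or left out, the last holds). The fingers move at their own pace and stop on an object; FORCE is the grip in N (left out, the last holds). Time passes only in rows, so rows that do not move let the fingers close. It gives the time, the measured TCP pose, the force, the opening and the grip force at its end, in the units of the state.
- read_state(): the state, without advancing time (a new reading comes with each control period).
- imaging.camera(name): name is "scene" or "side" or "wrist"; returns (picture, depth): 400x640x3 uint8, red, green, blue; 400x640 float32, m along the optical axis (not along the pixel's ray), 0 where there is no reading.
- imaging.camera_info(name): a dict with "fx", "fy", "cx", "cy" (pixels), "view" (4x4, takes a point from world to camera coordinates). Camera axes: x right, y down, z forward; pixel columns grow to the right and rows downward; lengths in m; the calibration is good to about 2 mm. The wrist camera is an equidistant fisheye: a pixel r from the principal point sees the ray r / f radians off the axis. A picture is of the moment at which its call begins: read the wrist's pose just before it. camera_info takes no time and is no camera call; for the wrist camera it gives the pose at the moment of the call.
- order.sign_off(): hands the job in; it is judged then, once.
The state is a dict: "time_s": time; "joint_positions": joint angles; "qd": joint speeds; "effort": joint torques, N m; "tool_pos": TCP position; "tcp_rot": TCP orientation; "wrist_force": force on the tool from outside, world axes, zero at the start; "moment": the same for the moment, N m; "finger_gap": finger opening in m; "gripper_force": force on a finger pad.
Only numpy, scipy, OpenCV 4.12 (cv2) and the standard library are available. Lean on these libraries where they do the work, as an engineer would, in place of code of your own. Each camera call takes 0.05 s, during which the arm holds its last target. There are 200 camera calls.

## Working session

There is one attempt and no reset: what is moved stays moved. The work goes in short steps, Python scripts to look and compute and a shell command to move; the robot and the scene stay as the last step left them, time stands still between calls to the robot, and variables do not carry over. Pictures are saved under pics/ and viewed, at most 10 in all, crops included, and the job is handed in when it is done.

```bash
mkdir -p pics
python3 - <<'E'
from bench import read_state, imaging
import cv2, numpy as np
for n in ("scene","side"):
    p,d=imaging.camera(n); cv2.imwrite(f"pics/{n}0.png",p[:,:,::-1]); np.savez(f"{n}0.npz",p=p,d=d,**{k:v for k,v in imaging.camera_info(n).items() if k in("fx","fy","cx","cy","view")})
    print(imaging.camera_info(n))
s=read_state();print(s)
E
```

```text
{'fx': 372.77109252760005, 'fy': 372.77109252760005, 'cx': 321.4379126020704, 'cy': 197.10372570375353, 'view': array([[ 0.4669695 ,  0.88425872,  0.00509881, -0.26615916],
       [ 0.66479253, -0.34725745, -0.66140997, -0.3130387 ],
       [-0.58308694,  0.31224793, -0.75000723,  1.34423701],
       [ 0.        ,  0.        ,  0.        ,  1.        ]])}
{'fx': 429.75528886797593, 'fy': 429.75528886797593, 'cx': 322.8288973431088, 'cy': 205.95391380600887, 'view': array([[ 0.71391789, -0.70006369, -0.01523426, -0.37591134],
       [-0.51774317, -0.51309148, -0.68460145,  0.31188478],
       [ 0.47144805,  0.49663665, -0.72875838,  1.2080235 ],
       [ 0.        ,  0.        ,  0.        ,  1.        ]])}
{'time_s': 0.1, 'joint_positions': array([-1.74101586e-01,  2.45773307e-01,  1.55892864e+00, -6.96711008e-07,
        1.33868371e+00, -1.74077364e-01]), 'qd': array([-0.00111446, -0.00171079, -0.00276624,  0.00051616, -0.00083598,
        0.00029149]), 'effort': array([-3.55783277e-04, -4.30672574e+01, -3.27129292e+01, -1.74035663e-04,
        2.81168803e-03, -2.06976699e-05]), 'tool_pos': array([6.49486332e-01, 9.50497126e-05, 2.30252276e-01]), 'tcp_rot': array([-7.33951135e-04,  7.07115004e-01,  7.07097990e-01, -5.14817214e-04]), 'wrist_force': array([-0.0116688 ,  0.89764579, -0.16000258]), 'moment': array([-0.0174038 ,  0.0197448 , -0.00137041]), 'gripper_force': 0.0, 'finger_gap': 0.08565884007514037}
```

View pics/scene0.png

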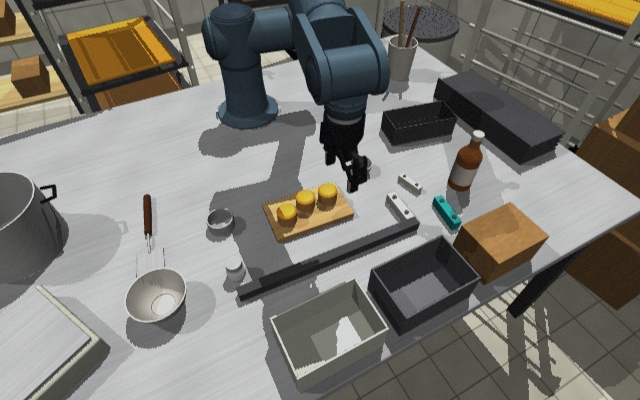

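View pics/side0.png

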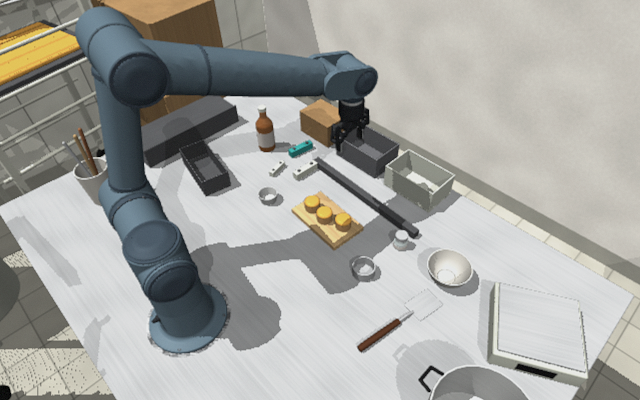

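The robot-side view shows the stop candidates: the larger white block at scene (400,207), touching the fence's left end; a smaller white one at (410,183); and a turquoise one at (447,212). The larger white one fits the description. The board is at about (308,213), the fence runs (240,293)-(418,226), the jar is at (234,270), the ring and mould at (220,222) and (365,165).

```bash
cat > h.py <<'E'
import numpy as np, cv2
def cloud(c):
    v,u=np.mgrid[0:400,0:640]; d=c['d']
    P=np.stack([(u-c['cx'])/c['fx']*d,(v-c['cy'])/c['fy']*d,d],-1)
    V=c['view']; return (P-V[:3,3])@V[:3,:3]
def plane(c,uv,z):
    V=c['view'];R=V[:3,:3];o=-R.T@V[:3,3]
    r=np.stack([(uv[:,0]-c['cx'])/c['fx'],(uv[:,1]-c['cy'])/c['fy'],np.ones(len(uv))],-1)@R
    return (o+r*((z-o[2])/r[:,2])[:,None])[:,:2]
def grab(n):
    from bench import imaging
    i=imaging.camera_info(n);p,d=imaging.camera(n);return dict(p=p,d=d,**{k:i[k] for k in("fx","fy","cx","cy","view")})
def rect(c,mask,z):
    """largest blob of mask, cast onto plane z, min-area rect: centre,size,angle"""
    m=cv2.morphologyEx(mask.astype(np.uint8),cv2.MORPH_CLOSE,np.ones((3,3)))
    n,l,s,_=cv2.connectedComponentsWithStats(m); k=1+np.argmax(s[1:,4])
    vv,uu=np.nonzero(l==k)
    xy=plane(c,np.stack([uu,vv],-1).astype(float),z)
    return s[k,4],cv2.minAreaRect((xy*1000).astype(np.float32))
def masks(c):
    P=cloud(c);z=P[...,2];hsv=cv2.cvtColor(c['p'],cv2.COLOR_RGB2HSV);h,s,v=[hsv[...,i].astype(int) for i in range(3)]
    roi=(P[...,0]>.4)&(P[...,0]<1.0)&(abs(P[...,1])<.45)&(c['d']>0)
    return dict(P=P,board=roi&(s>70)&(h>8)&(h<28)&(abs(z-.02)<.009),
      fence=roi&(v<95)&(s<90)&(abs(z-.03)<.006)&(P[...,0]>.62),
      cake=roi&(s>70)&(h>8)&(h<30)&(abs(z-.063)<.006),
      white=roi&(v>140)&(s<60)&(abs(z-.03)<.007))
E
python3 - <<'E'
from h import *
for n in("scene","side"):
    c=dict(np.load(n+"0.npz"));m=masks(c);print(n)
    for k,z in(("board",.02),("fence",.03)):print(k,rect(c,m[k],z))
    for k,z in(("cake",.063),("white",.03)):
        N,l,s,cc=cv2.connectedComponentsWithStats(m[k].astype(np.uint8))
        for i in range(1,N):
            if s[i,4]>25:
                print(k,s[i,4],cc[i].round(),rect(c,l==i,z)[1])
    # other objects: blobs >12mm high
    P=m['P'];t=(P[...,2]>.012)&(P[...,2]<.12)&(P[...,0]>.3)&(P[...,0]<.95)&(abs(P[...,1])<.4)
    N,l,s,cc=cv2.connectedComponentsWithStats(t.astype(np.uint8))
    for i in range(1,N):
        if s[i,4]>60:
            q=P[l==i];print('blob',s[i,4],cc[i].round(),q.min(0).round(3),q.max(0).round(3))
p=cv2.imread("pics/scene0.png")[140:310,200:470];cv2.imwrite("pics/crop.png",cv2.resize(p,None,fx=2.9,fy=2.9))
E
```

```text
scene
board (np.int32(2070), ((529.7606811523438, -21.832443237304688), (219.58572387695312, 134.49757385253906), 85.97076416015625))
fence (np.int32(1822), ((691.27294921875, -30.424560546875), (51.23896026611328, 486.6141052246094), 0.4708808362483978))
cake 160 [327. 190.] ((525.4729614257812, 40.23859786987305), (43.36674499511719, 43.79612350463867), 62.409759521484375)
cake 166 [305. 196.] ((518.4696044921875, -24.5770320892334), (43.08842849731445, 48.319183349609375), 6.144545555114746)
cake 187 [286. 211.] ((540.2598266601562, -86.49250793457031), (45.97169494628906, 43.25445556640625), 26.077951431274414)
cake 237 [488. 255.] ((896.494140625, 297.47882080078125), (192.77825927734375, 98.4120101928711), 50.834197998046875)
white 216 [400. 205.] ((638.68115234375, 204.85585021972656), (23.879514694213867, 98.08133697509766), 87.3696517944336)
white 51 [215. 221.] ((460.4906921386719, -251.99569702148438), (67.61854553222656, 48.325950622558594), 33.6873664855957)
blob 472 [394. 129.] [0.302 0.348 0.012] [0.414 0.4   0.071]
blob 352 [458. 171.] [0.613 0.39  0.012] [0.656 0.4  
[... 2073 characters left out ...]
516)
blob 1121 [320. 120.] [0.79  0.249 0.013] [0.921 0.4   0.11 ]
blob 164 [269. 137.] [0.602 0.388 0.013] [0.652 0.4   0.12 ]
blob 3829 [398. 167.] [ 0.786 -0.239  0.012] [0.928 0.205 0.099]
blob 202 [300. 147.] [0.657 0.289 0.012] [0.755 0.331 0.041]
blob 1574 [364. 200.] [ 0.583 -0.28   0.012] [0.711 0.224 0.065]
blob 113 [276. 167.] [0.531 0.271 0.012] [0.609 0.309 0.033]
blob 425 [215. 181.] [0.301 0.346 0.012] [0.41  0.4   0.079]
blob 215 [267. 194.] [0.415 0.162 0.012] [0.481 0.231 0.046]
blob 2066 [327. 219.] [ 0.45  -0.134  0.012] [0.597 0.094 0.071]
blob 359 [437. 259.] [ 0.563 -0.4    0.012] [ 0.669 -0.367  0.066]
blob 286 [363. 267.] [ 0.419 -0.279  0.012] [ 0.49  -0.209  0.042]
```

View pics/crop.png

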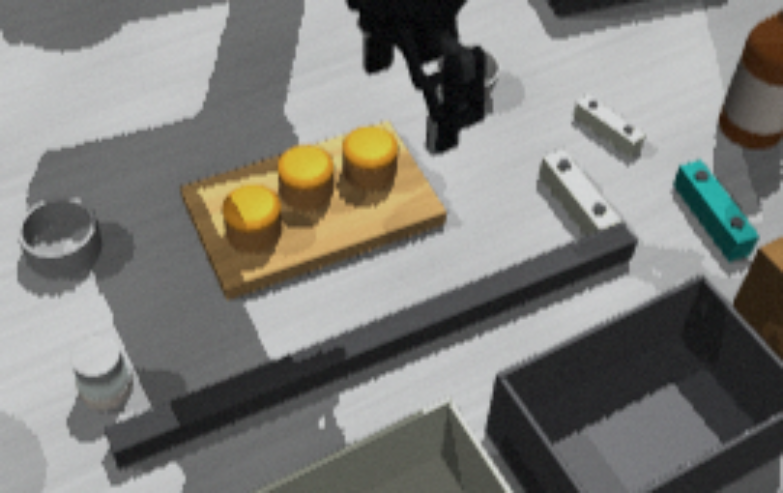

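The crop confirms the choice: the larger white block at crop (580,190) abuts the fence's left end. The board is about 80 mm short of the fence and about 105 mm short of the stop, with free bench behind it. I'll turn the tool, half-close the fingers, and go behind the board's near edge.

```bash
python3 -m pendant '[[[0,0,0],1],[[0,0,0],1],[[0,0,0],1],[[0,0,0],1],[[0,0,0],1],[[0,0,0],1],[[0,0,0],1],[[0,0,0],1]]' 0 20
python3 -m pendant '[[[0,0,0],1],[[0,0,0],1],[[0,0,0],1],[[0,0,0],1],[[0,0,0],1],[[0,0,0],1],[[0,0,0],1],[[0,0,0],0.4]]'
python3 -m pendant '[[[-0.9,0.1,0],0],[[-0.9,0.1,0],0],[[-0.9,0.1,0],0],[[-0.9,0.1,0],0],[[-0.9,0.1,0],0],[[-0.9,0.1,0],0],[[0,0,0],0],[[0,0,0],0]]'
```

```text
time_s: 0.9
tool_pos: [0.6497, 0.0001, 0.2306]
tcp_rot: [-0.0, 0.934, 0.356, -0.001]
wrist_force: [0.2, 0.3, 0.5]
finger_gap: 0.0428
gripper_force: 0.0
time_s: 1.7
tool_pos: [0.6497, 0.0001, 0.2306]
tcp_rot: [-0.0, 1.0, -0.022, -0.001]
wrist_force: [-0.5, -0.7, -0.5]
finger_gap: 0.0425
gripper_force: 0.0
time_s: 2.5
tool_pos: [0.433, -0.015, 0.2313]
tcp_rot: [0.0, 1.0, -0.021, 0.0]
wrist_force: [-0.9, 0.1, -0.3]
finger_gap: 0.0427
gripper_force: 0.0
```

```bash
python3 -m pendant '[[[0,0,0.9],0],[[0,0,0.9],0],[[0,0,0.9],0],[[0,0,0.9],0],[[0,0,0.9],0],[[0,0,0.75],0],[[0,0,0.35],0],[[0,0,0],0]]'
python3 - <<'E'
from h import *
from bench import read_state
print(read_state()['wrist_force'])
for n in("scene","side"):
    c=grab(n);m=masks(c);print(n,rect(c,m['board'],.02),rect(c,m['fence'],.03))
    cv2.imwrite(f"pics/{n}1.png",cv2.resize(c['p'][120:320,160:480,::-1],None,fx=2.4,fy=2.4))
E
```

```text
time_s: 3.3
tool_pos: [0.4322, -0.0144, 0.0049]
tcp_rot: [-0.001, 1.0, -0.021, -0.003]
wrist_force: [-0.4, -0.3, 0.2]
finger_gap: 0.0428
gripper_force: 0.0
[-0.42147741 -0.31154469  0.24125021]
scene (np.int32(2074), ((529.3983764648438, -21.773635864257812), (219.46461486816406, 133.99273681640625), 85.85082244873047)) (np.int32(1822), ((677.4918212890625, -29.745697021484375), (486.45147705078125, 56.98884963989258), 87.17798614501953))
side (np.int32(951), ((519.8988037109375, -24.933509826660156), (219.39625549316406, 134.780517578125), 85.98126983642578)) (np.int32(228), ((681.0493774414062, -43.35081481933594), (462.2474365234375, 27.30952262878418), 87.62650299072266))
```

View pics/side1.png

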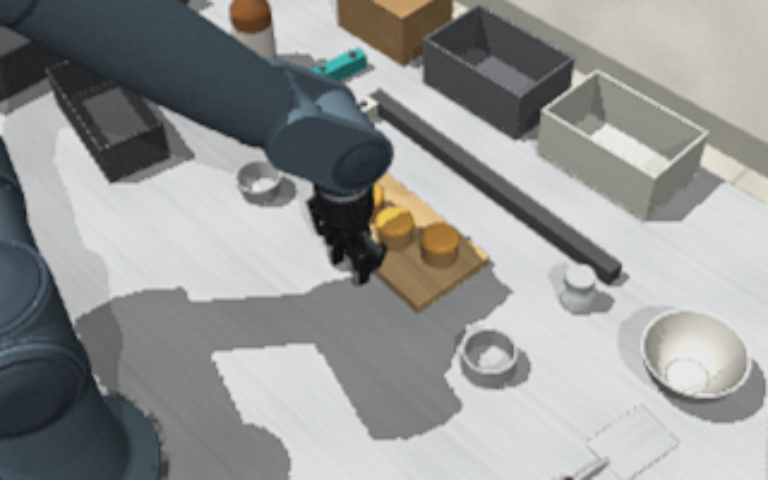

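The fingertips are lowered behind the board's near edge (crop (365,265)), clear of the cakes. Now I push gently along the fence normal.

```bash
python3 -m pendant '[[[0.06,0,0],0],[[0.06,0,0],0],[[0.06,0,0],0],[[0.06,0,0],0],[[0.06,0,0],0],[[0.06,0,0],0],[[0.06,0,0],0],[[0.06,0,0],0]]'
python3 -m pendant '[[[0.06,0,0],0],[[0.06,0,0],0],[[0.06,0,0],0],[[0.06,0,0],0],[[0.06,0,0],0],[[0.06,0,0],0],[[0.06,0,0],0],[[0.06,0,0],0]]'
python3 -m pendant '[[[0.06,0,0],0],[[0.06,0,0],0],[[0.06,0,0],0],[[0.06,0,0],0],[[0.06,0,0],0],[[0.06,0,0],0],[[0.06,0,0],0],[[0.06,0,0],0]]'
python3 - <<'E'
from h import *
for n in("scene",):
    c=grab(n);m=masks(c);print(n,rect(c,m['board'],.02))
    cv2.imwrite(f"pics/{n}2.png",cv2.resize(c['p'][140:310,200:470,::-1],None,fx=2.9,fy=2.9))
E
```

```text
time_s: 4.2
tool_pos: [0.4499, -0.0154, 0.0066]
tcp_rot: [-0.0, 1.0, -0.021, -0.004]
wrist_force: [-10.6, -0.6, 9.6]
finger_gap: 0.0425
gripper_force: 5.4
time_s: 5.0
tool_pos: [0.4687, -0.016, 0.0065]
tcp_rot: [-0.001, 1.0, -0.021, -0.004]
wrist_force: [-9.1, -0.3, 8.2]
finger_gap: 0.043
gripper_force: 5.0
time_s: 5.8
tool_pos: [0.4878, -0.0167, 0.0065]
tcp_rot: [-0.001, 1.0, -0.021, -0.004]
wrist_force: [-9.6, 1.4, 8.0]
finger_gap: 0.0428
gripper_force: 5.0
scene (np.int32(2227), ((566.1222534179688, -20.9495849609375), (219.9923858642578, 137.39259338378906), 87.52518463134766))
```

View pics/scene2.png

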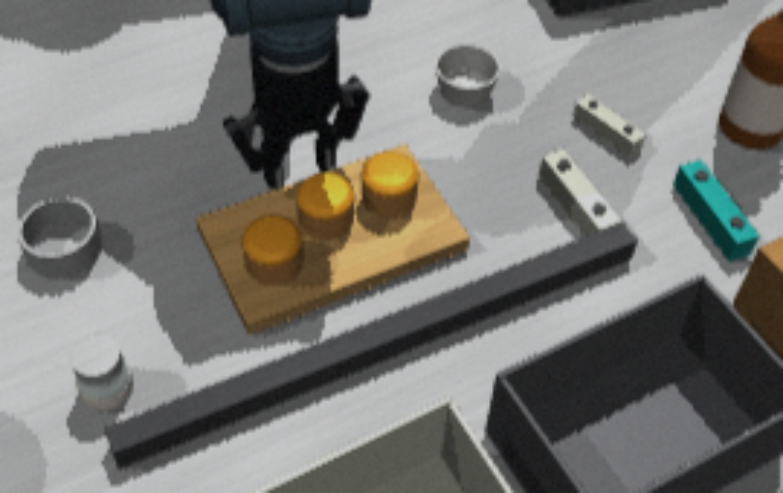

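The board (crop (330,240)) slides well and squares up, and the cakes stand. There is an upward force on the tool, so the fingertips are riding on the board's top edge. I'll back off, go 6 mm lower and continue.

```bash
python3 -m pendant '[[[-0.2,0,0],0],[[0,0,0.08],0],[[0,0,0.08],0],[[0.06,0,0],0],[[0.06,0,0],0],[[0.06,0,0],0],[[0.06,0,0],0],[[0.06,0,0],0]]'
python3 -m pendant '[[[0.06,0,0],0],[[0.06,0,0],0],[[0.06,0,0],0],[[0.06,0,0],0],[[0.06,0,0],0],[[0.06,0,0],0],[[0.06,0,0],0],[[0.06,0,0],0]]'
```

```text
time_s: 6.65
tool_pos: [0.4923, -0.0171, 0.0004]
tcp_rot: [-0.0, 1.0, -0.021, -0.004]
wrist_force: [-11.5, -0.3, 9.7]
finger_gap: 0.0429
gripper_force: 5.5
time_s: 7.45
tool_pos: [0.5116, -0.0178, 0.0004]
tcp_rot: [-0.0, 1.0, -0.021, -0.003]
wrist_force: [-9.2, 0.5, 8.1]
finger_gap: 0.0425
gripper_force: 4.9
```

```bash
python3 -m pendant '[[[0.05,0,0],0],[[0.05,0,0],0],[[0.05,0,0],0],[[0.05,0,0],0],[[0.05,0,0],0],[[0.05,0,0],0],[[0.05,0,0],0],[[0.05,0,0],0]]'
python3 -m pendant '[[[0.04,0,0],0],[[0.04,0,0],0],[[0.04,0,0],0],[[0,0,0],0]]'
```

```text
time_s: 8.25
tool_pos: [0.5276, -0.0185, 0.0004]
tcp_rot: [-0.0, 1.0, -0.021, -0.003]
wrist_force: [-8.9, 0.0, 7.5]
finger_gap: 0.0426
gripper_force: 4.7
time_s: 8.65
tool_pos: [0.5331, -0.0188, 0.0004]
tcp_rot: [-0.0, 1.0, -0.021, -0.002]
wrist_force: [-5.6, 0.7, 4.5]
finger_gap: 0.0426
gripper_force: 3.2
```

```bash
python3 -m pendant '[[[0.04,0,0],0],[[0.04,0,0],0],[[0.04,0,0],0],[[0.04,0,0],0]]'
python3 -m pendant '[[[0.04,0,0],0],[[0.04,0,0],0]]'
python3 -m pendant '[[[0.02,0,0],0],[[0,0,0],0]]'
python3 - <<'E'
from h import *
for n in("scene",):
    c=grab(n);m=masks(c);print(n,rect(c,m['board'],.02))
    cv2.imwrite(f"pics/{n}3.png",cv2.resize(c['p'][140:310,200:470,::-1],None,fx=2.9,fy=2.9))
E
```

```text
time_s: 9.05
tool_pos: [0.5354, -0.0187, -0.0002]
tcp_rot: [-0.001, 1.0, -0.02, -0.008]
wrist_force: [-26.6, -0.8, 21.7]
finger_gap: 0.0428
gripper_force: 13.1
time_s: 9.25
tool_pos: [0.5354, -0.0186, -0.0002]
tcp_rot: [-0.001, 1.0, -0.02, -0.013]
wrist_force: [-39.2, -2.5, 35.2]
finger_gap: 0.0426
gripper_force: 20.0
time_s: 9.45
tool_pos: [0.5354, -0.0187, -0.0002]
tcp_rot: [-0.001, 1.0, -0.02, -0.014]
wrist_force: [-37.6, -1.1, 35.6]
finger_gap: 0.043
gripper_force: 19.6
scene (np.int32(2176), ((609.2437744140625, -22.29498291015625), (219.65725708007812, 127.83917999267578), 87.51802825927734))
```

View pics/scene3.png

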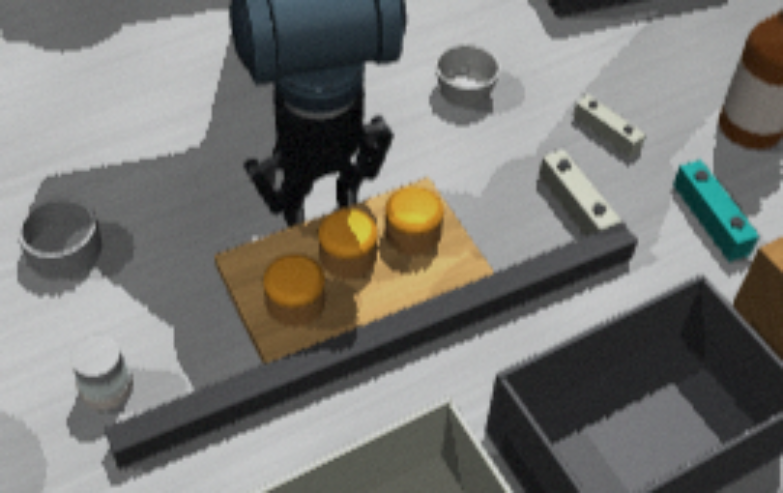

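The board's far edge now lies along the fence (crop (380,320)) and all cakes stand; the force rise confirms contact. Next I go round to the right end and push along the fence.

```bash
python3 -m pendant '[[[-0.2,0,0],0],[[-0.5,0,0],0],[[-0.5,0,0],0],[[0,0,-0.8],0],[[0,0,-0.8],0],[[0,0,-0.8],0],[[0,0.9,0],0],[[0,0.9,0],0]]'
python3 -m pendant '[[[0,0.9,0],0],[[0,0.9,0],0],[[0,0,0],-1],[[0,0,0],-1],[[0,0,0],-1],[[0,0,0],-1],[[0,0,0],-1],[[0,0,0],-1]]'
python3 -m pendant '[[[0,0,0],-1],[[0,0,0],-1],[[0,0,0],-1],[[0,0,0],-1],[[0,0,0],-1],[[0,0,0],-1],[[0,0,0],-1],[[0,0,0],-1]]'
python3 -m pendant '[[[0,0,0],-1],[[0,0.7,0],0],[[0,0.7,0],0],[[0,0.7,0],0],[[0,0.7,0],0],[[0,0,0],0]]'
python3 - <<'E'
from h import *
from bench import read_state
c=grab("scene");m=masks(c);print(rect(c,m['board'],.02)[1])
c=grab("side");m=masks(c);print(rect(c,m['board'],.02)[1])
E
```

```text
time_s: 10.3
tool_pos: [0.4955, -0.0903, 0.0988]
tcp_rot: [0.001, 1.0, -0.02, 0.002]
wrist_force: [-0.3, -0.1, -0.1]
finger_gap: 0.0427
gripper_force: 0.0
time_s: 11.1
tool_pos: [0.4915, -0.1617, 0.0971]
tcp_rot: [0.0, 0.957, 0.291, 0.0]
wrist_force: [0.3, -0.1, -0.3]
finger_gap: 0.0427
gripper_force: 0.0
time_s: 11.9
tool_pos: [0.4915, -0.1617, 0.0971]
tcp_rot: [0.0, 0.756, 0.655, 0.0]
wrist_force: [0.2, -0.4, 0.2]
finger_gap: 0.0429
gripper_force: 0.0
time_s: 12.5
tool_pos: [0.6061, -0.1666, 0.0974]
tcp_rot: [0.001, 0.721, 0.692, 0.001]
wrist_force: [-1.0, -0.4, 0.6]
finger_gap: 0.0425
gripper_force: 0.0
((611.0112915039062, -22.515945434570312), (219.89059448242188, 124.41102600097656), 87.67243194580078)
((608.3261108398438, -23.62609100341797), (226.0153350830078, 138.20321655273438), 87.64173126220703)
```

```bash
python3 -m pendant '[[[0,0,0.8],0],[[0,0,0.8],0],[[0,0,0.8],0],[[0.15,0,0],0],[[0.15,0,0],0],[[0.06,0,0],0],[[0.06,0,0],0],[[0.06,0,0],0]]'
python3 -m pendant '[[[0.06,0,0],0],[[0.06,0,0],0],[[0.06,0,0],0],[[0.06,0,0],0],[[0.06,0,0],0],[[0.06,0,0],0],[[0.06,0,0],0],[[0.06,0,0],0]]'
python3 -m pendant '[[[0.06,0,0],0],[[0.06,0,0],0],[[0.06,0,0],0],[[0.06,0,0],0],[[0.06,0,0],0],[[0.06,0,0],0],[[0.06,0,0],0],[[0.06,0,0],0]]'
python3 - <<'E'
from h import *
c=grab("scene");m=masks(c);print(rect(c,m['board'],.02)[1])
cv2.imwrite(f"pics/scene4.png",cv2.resize(c['p'][140:310,200:470,::-1],None,fx=2.9,fy=2.9))
c=grab("side");m=masks(c);print(rect(c,m['board'],.02)[1])
E
```

```text
time_s: 13.4
tool_pos: [0.6037, -0.1468, 0.0012]
tcp_rot: [0.0, 0.722, 0.692, 0.0]
wrist_force: [0.6, 0.7, 0.1]
finger_gap: 0.0427
gripper_force: 0.0
time_s: 14.2
tool_pos: [0.6047, -0.1287, 0.0011]
tcp_rot: [0.001, 0.722, 0.692, -0.0]
wrist_force: [-1.1, -5.8, -0.3]
finger_gap: 0.0425
gripper_force: 2.4
time_s: 15.0
tool_pos: [0.6056, -0.1088, 0.001]
tcp_rot: [0.0, 0.722, 0.692, -0.0]
wrist_force: [-1.2, -5.1, 0.1]
finger_gap: 0.0427
gripper_force: 2.5
((612.831787109375, 12.02105712890625), (219.8323974609375, 124.93460083007812), 87.66990661621094)
((608.9677124023438, 11.413368225097656), (226.67005920410156, 139.36634826660156), 87.74556732177734)
```

View pics/scene4.png

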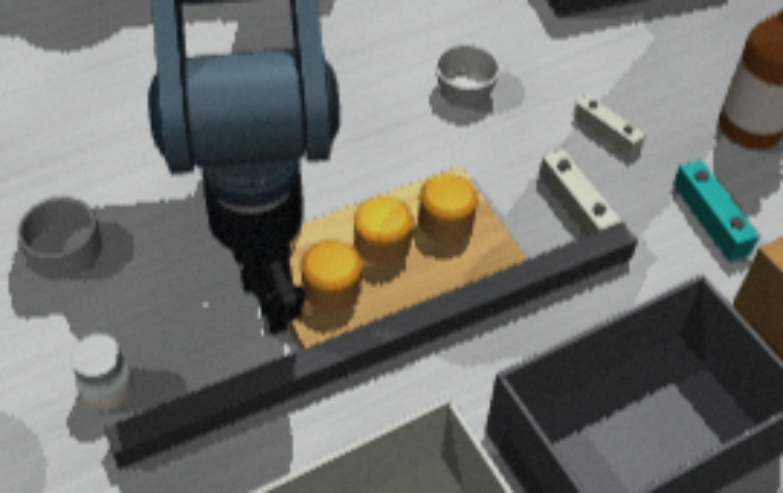

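The board slides along the fence, still parallel, with the cakes standing (crop (385,230)). I'll continue towards the stop.

```bash
python3 -m pendant '[[[0.06,0,0],0],[[0.06,0,0],0],[[0.06,0,0],0],[[0.06,0,0],0],[[0.06,0,0],0],[[0.06,0,0],0],[[0.06,0,0],0],[[0.06,0,0],0]]'
python3 -m pendant '[[[0.06,0,0],0],[[0.06,0,0],0],[[0.06,0,0],0],[[0.06,0,0],0],[[0.06,0,0],0],[[0.06,0,0],0],[[0.06,0,0],0],[[0.06,0,0],0]]'
python3 -m pendant '[[[0.06,0,0],0],[[0.06,0,0],0],[[0.06,0,0],0],[[0.06,0,0],0],[[0.06,0,0],0],[[0.06,0,0],0]]'
```

```text
time_s: 15.9
tool_pos: [0.6064, -0.0893, 0.0011]
tcp_rot: [0.0, 0.722, 0.692, 0.0]
wrist_force: [-1.0, -4.9, 1.3]
finger_gap: 0.0429
gripper_force: 2.5
time_s: 16.7
tool_pos: [0.6072, -0.0702, 0.0011]
tcp_rot: [0.0, 0.722, 0.692, 0.0]
wrist_force: [-0.6, -4.7, 2.2]
finger_gap: 0.0425
gripper_force: 2.6
time_s: 17.3
tool_pos: [0.6077, -0.0558, 0.001]
tcp_rot: [0.0, 0.722, 0.692, -0.0]
wrist_force: [-1.2, -5.0, 0.8]
finger_gap: 0.0426
gripper_force: 2.6
```

```bash
python3 -m pendant '[[[0.05,0,0],0],[[0.05,0,0],0],[[0.05,0,0],0],[[0.05,0,0],0],[[0.05,0,0],0],[[0.05,0,0],0],[[0.05,0,0],0]]'
python3 -m pendant '[[[0.04,0,0],0],[[0.04,0,0],0]]'
python3 -m pendant '[[[0.04,0,0],0],[[0.04,0,0],0]]'
```

```text
time_s: 18.0
tool_pos: [0.6083, -0.0418, 0.0011]
tcp_rot: [0.0, 0.722, 0.692, -0.0]
wrist_force: [-0.4, -5.4, 2.4]
finger_gap: 0.0426
gripper_force: 2.6
time_s: 18.2
tool_pos: [0.6084, -0.0386, 0.001]
tcp_rot: [0.0, 0.722, 0.692, -0.0]
wrist_force: [-0.5, -5.4, 1.6]
finger_gap: 0.0426
gripper_force: 2.6
time_s: 18.4
tool_pos: [0.6085, -0.0379, 0.0011]
tcp_rot: [0.002, 0.721, 0.693, -0.002]
wrist_force: [-3.5, -20.5, 0.7]
finger_gap: 0.0425
gripper_force: 10.0
```

```bash
python3 -m pendant '[[[0.02,0,0],0],[[-0.2,0,0],0],[[-0.6,0,0],0],[[0,0,-0.8],0],[[0,0,-0.8],0],[[0,0,-0.8],0],[[0,0,-0.8],0],[[0,0,0],0]]'
python3 - <<'E'
from h import *
c=grab("scene");m=masks(c);print(rect(c,m['board'],.02)[1],rect(c,m['fence'],.03)[1])
cv2.imwrite(f"pics/scene5.png",cv2.resize(c['p'][150:280,260:450,::-1],None,fx=4.2,fy=4.2,interpolation=cv2.INTER_CUBIC))
c=grab("side");m=masks(c);print(rect(c,m['board'],.02)[1])
E
```

```text
time_s: 19.2
tool_pos: [0.6101, -0.0662, 0.134]
tcp_rot: [0.003, 0.722, 0.692, 0.003]
wrist_force: [0.0, -0.2, 0.7]
finger_gap: 0.0425
gripper_force: 0.0
((615.47412109375, 83.19569396972656), (222.72027587890625, 125.0159912109375), 87.31409454345703) ((687.1558227539062, -30.231277465820312), (486.48773193359375, 37.64119338989258), 87.30583190917969)
((612.200927734375, 81.6214599609375), (227.59024047851562, 138.20680236816406), 87.5084457397461)
```

View pics/scene5.png

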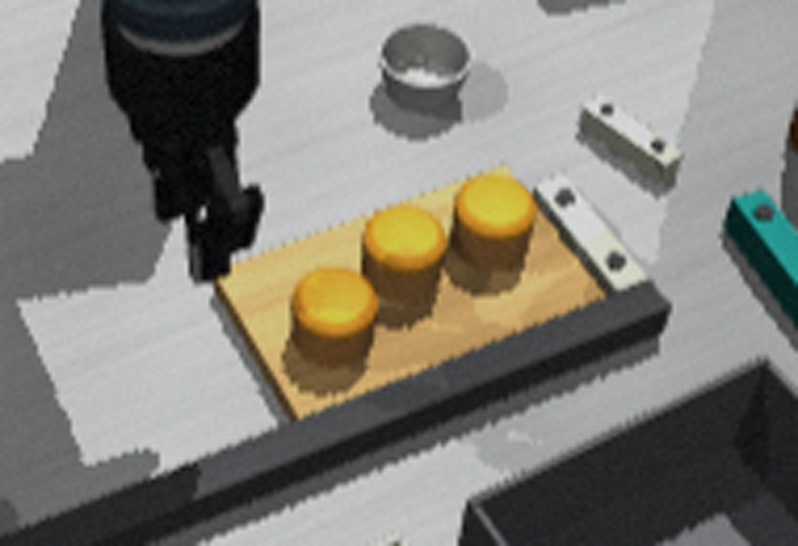

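The board sits in the corner, flush against the fence and the stop (crop (600,290)), with all cakes upright. One last gentle push on the near edge will make sure it is seated.

```bash
python3 -m pendant '[[[0,-0.85,0],0],[[0,-0.85,0],0],[[0,-0.85,0],0],[[0,0,0],1],[[0,0,0],1],[[0,0,0],1],[[0,0,0],1],[[0,0,0],1]]'
python3 -m pendant '[[[0,0,0],1],[[0,0,0],1],[[0,0,0],1],[[0,0,0],1],[[0,0,0],1],[[0,0,0],1],[[0,0,0],1],[[0,0,0],1]]'
python3 -m pendant '[[[0,0,0],1],[[0,0,0],1],[[0,-0.93,0],0],[[0,-0.93,0],0],[[0,-0.93,0],0],[[0,-0.93,0],0],[[0,0,0],0]]'
```

```text
time_s: 20.1
tool_pos: [0.5037, -0.0613, 0.1265]
tcp_rot: [-0.002, 0.877, 0.48, -0.001]
wrist_force: [-0.9, 0.1, 0.7]
finger_gap: 0.0428
gripper_force: 0.0
time_s: 20.9
tool_pos: [0.5037, -0.0612, 0.1265]
tcp_rot: [-0.001, 0.997, 0.082, -0.002]
wrist_force: [0.1, 0.5, 0.7]
finger_gap: 0.0431
gripper_force: 0.0
time_s: 21.6
tool_pos: [0.5094, 0.0902, 0.1265]
tcp_rot: [-0.001, 1.0, -0.019, -0.002]
wrist_force: [0.3, -1.2, 0.0]
finger_gap: 0.0431
gripper_force: 0.0
```

```bash
python3 -m pendant '[[[0,0,0.8],0],[[0,0,0.8],0],[[0,0,0.8],0],[[0,0,0.73],0],[[0.2,0,0],0],[[0.2,0,0],0],[[0.1,0,0],0],[[0,0,0],0]]'
python3 -m pendant '[[[0.06,0,0],0],[[0.06,0,0],0],[[0.06,0,0],0],[[0.06,0,0],0],[[0.06,0,0],0]]'
```

```text
time_s: 22.4
tool_pos: [0.5319, 0.0853, 0.0038]
tcp_rot: [-0.0, 1.0, -0.021, 0.0]
wrist_force: [-0.5, -0.4, -0.5]
finger_gap: 0.0432
gripper_force: 0.0
time_s: 22.9
tool_pos: [0.5403, 0.0851, 0.0032]
tcp_rot: [0.0, 1.0, -0.021, -0.005]
wrist_force: [-14.4, 0.1, 12.0]
finger_gap: 0.0426
gripper_force: 7.7
```

```bash
python3 -m pendant '[[[0.06,0,0],0],[[0.04,0,0],0],[[-0.2,0,0],0],[[-0.7,0,0],0],[[-0.5,0,0],0],[[0,0,-0.8],0],[[0,0,-0.8],0],[[0,0,-0.8],0]]'
python3 -m pendant '[[[0,0,-0.8],0],[[0,0.8,0],0],[[0,0.8,0],0],[[0,0.8,0],0],[[0,0,0],0],[[0,0,0],0]]'
python3 - <<'E'
from h import *
from bench import read_state
c=grab("scene");m=masks(c);print(rect(c,m['board'],.02)[1])
cv2.imwrite(f"pics/scene6.png",cv2.resize(c['p'][130:290,220:450,::-1],None,fx=3.4,fy=3.4,interpolation=cv2.INTER_CUBIC))
E
```

```text
time_s: 23.7
tool_pos: [0.4913, 0.0872, 0.1008]
tcp_rot: [-0.0, 1.0, -0.021, 0.0]
wrist_force: [0.2, 0.4, -0.5]
finger_gap: 0.0423
gripper_force: 0.0
time_s: 24.3
tool_pos: [0.4876, -0.0092, 0.1318]
tcp_rot: [-0.0, 1.0, -0.022, 0.0]
wrist_force: [0.6, -0.2, 0.3]
finger_gap: 0.0424
gripper_force: 0.0
((615.7659912109375, 82.6960678100586), (222.1873321533203, 123.8902587890625), 87.52954864501953)
```

View pics/scene6.png

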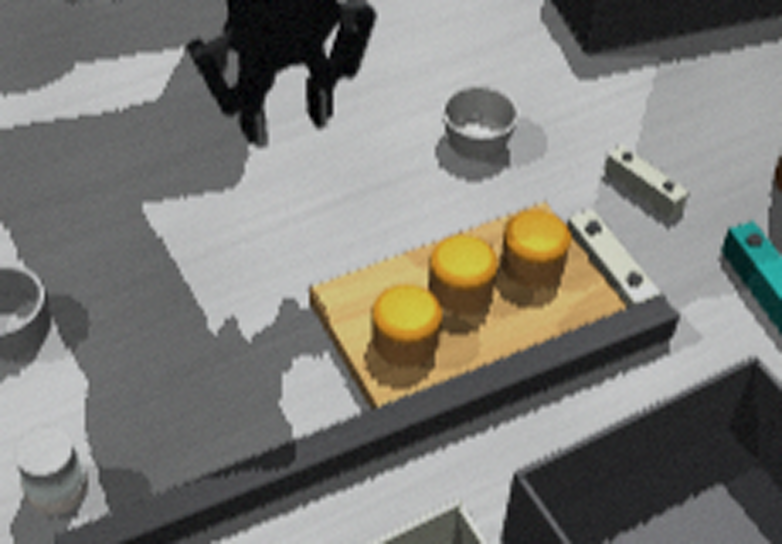

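The board is seated in the corner (crop (620,305)), the three cakes stand, and the gripper is clear.

```bash
python3 -c "from bench import order;print(order.sign_off())"
```

```text
the job is handed in; nothing more can be done
None
```

The board is pushed square and flush against the fence with its end against the stop, all three cakes are standing on it, and nothing else on the bench was seen to move. I handed the job in at about 24 s; no verdict came back.

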